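Clear the spoon off the casserole and put its lid on

ROBOT

A 6-joint arm with a two-finger parallel gripper is mounted at the origin on a cart in front of the work surface, level with it; the furniture and walls round the work are solid. World frame = base frame: x ahead of the robot, y to its left, z up, the work surface at z = 0. Lengths are in m, angles in rad, forces in N, time in s.
With the tool pointing down it reaches from about 0.35 to 0.975 m from the base axis. Payload 7.1 kg.
Tool frame: the origin (TCP) lies midway between the tips of the shut fingers; the grasp point (between the pads) lies 19 mm behind it; z points along the fingers, y is the line along which they close (so a half turn about z gives the same grasp; the last joint's range is limited). The gripper opens to 88 mm and grips with 3 to 60 N. Pads are 20 mm wide; open, the fingers measure 115 mm over their backs; the gripper's body (75 mm by 178 mm) begins 61 mm behind the grasp point.
Start: joints at [-1.358, 0.423, 1.63, -0, 1.089, -0.019], TCP at [0.144, -0.608, 0.223] pointing down, gripper open.
Joint ranges: [-3, 3], [-0.9, 2.11], [0.09, 2.58], [-1.31, 4.45], [0.11, 2.69], [-2.54, 2.54]. Speed limits (rad/s): [2.39, 2.39, 3.01, 3.14, 3.14, 3.14].

INTERFACE

Orientations are given as a unit quaternion [w, x, y, z].
In Python, from plant import bot gives the robot as it stands.
- The arm moves only by the tool send_rows, never from a script. Its arguments are lists of equal length, an entry for each row: "delta_pos": the shift along the world's x, y, z in cm, a list of three; "yaw": the turn about the world's z in degrees. A call has exactly 8 rows; each row shifts and turns the commanded pose from where the row before left it; what a row does not reach is not made up. A row lasts 1/12 s, in which the tool goes at most 41.7 mm and 7.16 degrees, less where a joint would pass 70% of its speed; a pose out of reach is approached as far as the arm can. A call is refused whole if a number of a shift passes 4.17 or a number of a turn 7.16, either way. A call with a gripper value outside its range is refused whole. "hand" is the gripper command: -1 is fully open, 1 is shut, values between are in proportion, set as the call begins (left out, the last holds). The fingers move at their own pace and stop on an object; the grip force is fixed at half the most. Time passes only in rows, so rows that do not move let the fingers close, or fill a call up. It gives the time, the measured TCP pose, the force, the opening and the grip force at its end, in the units of the state.
- bot.get_state(): the state, without advancing time (a new reading comes with each control period).
- bot.grab_frame(name): name is "side" or "top" or "wrist"; returns (picture, depth): 480x640x3 uint8, blue, green, red; 480x640 float32, m along the optical axis (not along the pixel's ray), 0 where there is no reading.
- bot.camera_info(name): a dict with "fx", "fy", "cx", "cy" (pixels), "distortion" ([k1, k2, p1, p2, k3] as OpenCV has them; the pictures are not rectified), "position" and "orientation" of the camera in the world. Camera axes: x right, y up, looking along -z (the intrinsics and any distortion apply to the point x, -y, -z); pixel columns grow to the right and rows downward; lengths in m; the calibration is good to about 2 mm. A picture is of the moment at which its call begins: read the wrist's pose just before it. camera_info takes no time and is no camera call; for the wrist camera it gives the pose at the moment of the call.
- bot.hand_in(): hands the job in; it is judged then, once.
The state is a dict: "t": time; "joint_pos": joint angles; "qvel": joint speeds; "effort": joint torques, N m; "position": TCP position; "tcp_rot": TCP orientation; "force": force on the tool from outside, world axes, zero at the start; "moment": the same for the moment, N m; "width": finger opening in m; "gripper_force": force on a finger pad.
Only numpy, scipy, OpenCV 4.12 (cv2) and the standard library are available. Lean on these libraries where they do the work, as an engineer would, in place of code of your own. Each camera call takes 0.05 s, during which the arm holds its last target. There are 200 camera calls.

TASK

The wooden spoon lying across the open dark-blue casserole is in the way of its lid. Lay the spoon on the ceramic spoon rest so that it lies over the rest's round dish, then put the dark lid squarely on the casserole, knob up.

Things in the scene. Friction and masses are not known exactly. Their poses are not given: they have to be found in the camera images.
- spoon_center (a point): Brown wooden spoon, 311 mm long, lying across the pot's rim. The point is on its balance point, in the middle of the 9 mm wide, 10 mm thick shaft. Local x runs along the shaft to the bowl end (44 mm wide), whose tip is 135 mm away; the plain end is 175 mm the other way; z up. About 50 g.
- rest_dish (a point): Cream ceramic spoon rest with dark dots, 249 mm long, about 0.45 kg: a round dish about 105 mm across, rim 26 mm high, inner floor about 10 mm high, with a looped handle. The point is over the dish's centre at rim height; local x runs towards the handle, z up. A spoon laid on it rests across the rim.
- pot_rim (a point): Open dark-blue casserole, cream inside, 198 mm across, 80 mm high, 2.2 kg, with two loop handles (261 mm over them) at +y and -y. The point is the centre of its mouth at rim height, z up.
- lid_knob (a point): Dark, speckled round lid of the casserole, 200 mm across, about 0.5 kg, lying on the worktop. The point is in the middle of its black knob, which is at most 45 mm across and rises from 15 mm below the point to 13 mm above it; round it the lid falls away like a flat cone. z up. With the lid on the pot the point is 43 mm above the rim.

How it is judged:
By the outcome, as a careful person would: the job done as asked, in the order asked, and still so for the second after the job is handed in, with the robot touching nothing.
It also fails if it takes over 58 s, if anything falls off the work surface, if the arm or the gripper's body presses on something with over 40 N, if the wrist force passes 120 N, or if a joint passes its speed limit or range.

## Working session

There is one attempt and no reset: what is moved stays moved. The work goes in short steps, Python scripts to look and compute and a tool call to move; the robot and the scene stay as the last step left them, time stands still between calls to the robot, and variables do not carry over. Pictures are saved under pics/ and viewed, at most 10 in all, crops included, and the job is handed in when it is done.

Besides the shell and the picture viewer there is one more tool, called after "Request:" by a JSON object that holds its "method" and its "body", one argument or row to a line. send_rows: Moves the arm, as the interface text tells. Its arguments: {"type":"object","properties":{"delta_pos":{"type":"array"},"yaw":{"type":"array"},"hand":{"type":"number"}},"required":["delta_pos","yaw"]}

```bash
mkdir -p pics; cat > h.py <<'E'
import numpy as np, cv2
from scipy.spatial.transform import Rotation as R
from plant import bot
def info(n):
    c=bot.camera_info(n); q=c["orientation"]
    K=np.array([[c["fx"],0,c["cx"]],[0,c["fy"],c["cy"]],[0,0,1.]])
    return K,np.array(c["distortion"],float),np.array(c["position"]),R.from_quat([q[1],q[2],q[3],q[0]]).as_matrix()@np.diag([1,-1,-1])
def grab(n):
    i=info(n); p,d=bot.grab_frame(n); return p,d,i
def rays(uv,i):
    K,D,p,M=i
    u=cv2.undistortPoints(np.array(uv,float).reshape(-1,1,2),K,D).reshape(-1,2)
    return np.c_[u,np.ones(len(u))]@M.T
def plane(uv,z,i):
    r=rays(uv,i); return i[2]+r*((z-i[2][2])/r[:,2])[:,None]
def cloud(d,i):
    v,u=np.nonzero(d>0); X=np.full(d.shape+(3,),np.nan)
    X[v,u]=i[2]+rays(np.c_[u,v],i)*d[v,u][:,None]; return X
E
python3 - <<'E'
from h import *
for n in ("top","side"):
    p,d,i=grab(n); cv2.imwrite(f"pics/{n}0.png",p); np.savez(f"{n}0.npz",p=p,d=d); print(n,i[2].round(3),i[3][:,2].round(2),i[0][0,0])
s=bot.get_state();print(s["t"],s["width"],s["tcp_rot"],s["force"])
E
```

```text
top [0.383 0.017 1.076] [ 0.1  -0.02 -0.99] 451.52420685298995
side [0.314 0.636 0.616] [ 0.22 -0.76 -0.61] 433.8186152901005
0.1 0.0876915342425749 [-6.81495581e-04  9.93289165e-01  1.15655366e-01 -7.83359357e-05] [-0.85542762 -0.27208075 -0.96415176]
```

View pics/top0.png

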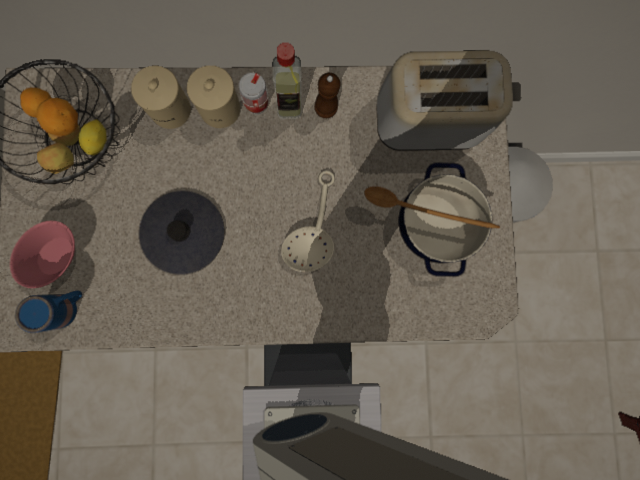

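View pics/side0.png

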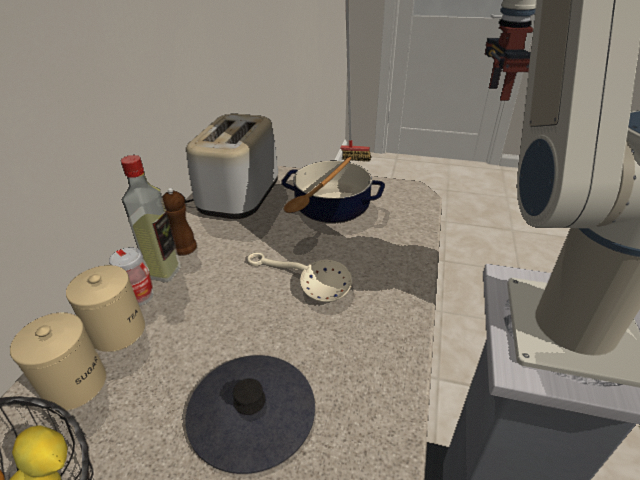

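The top view shows the spoon over the pot at about (436,212), with its bowl at (380,197) and plain end at (498,225). The dish is at (307,249) with its handle towards (326,180), the lid knob is at (178,230) and the pot mouth at (447,219). The side view agrees with this.

```bash
python3 - <<'E'
from h import *
z=np.load("top0.npz"); p,d=z["p"],z["d"]; i=info("top"); X=cloud(d,i)
hsv=cv2.cvtColor(p,cv2.COLOR_BGR2HSV); H,S,V=cv2.split(hsv)
box=lambda u0,v0,u1,v1:(lambda m:(m.__setitem__((slice(v0,v1),slice(u0,u1)),1),m)[1].astype(bool))(np.zeros(d.shape,np.uint8))
# spoon
m=box(355,175,510,240)&(H>3)&(H<17)&(S>130)&(V>60)&(X[...,2]>.06)
n,l,st,_=cv2.connectedComponentsWithStats(m.astype(np.uint8)); print(sorted(st[1:,4])[-3:])
P=X[m]; P=P[np.isfinite(P).all(1)]
vx=cv2.fitLine(P[:,:2].astype(np.float32),cv2.DIST_HUBER,0,.01,.01).ravel(); a=vx[:2]*np.sign(vx[1]); c=vx[2:]
t=(P[:,:2]-c)@a; print("spoon dir",a,"ends",c+a*t.min(),c+a*t.max(),np.ptp(t))
# plain plane fit of shaft z over t
for k in np.linspace(t.min(),t.max(),9): 
    q=abs(t-k)<.015; print(round(k,3),np.median(P[q,2]).round(4),np.median(((P[q,:2]-c)@np.array([-a[1],a[0]]))).round(4))
print("balance from tip",c+a*(t.max()-.135),"from plain",c+a*(t.min()+.175))
def circ(m,z,name):
    cs,_=cv2.findContours(m.astype(np.uint8),cv2.RETR_EXTERNAL,cv2.CHAIN_APPROX_NONE); k=max(cs,key=cv2.contourArea)
    W=plane(k.reshape(-1,2),z,i)[:,:2]; A=np.c_[2*W,np.ones(len(W))]
    for _ in range(4):
        s=np.linalg.lstsq(A,(W**2).sum(1),rcond=None)[0]; r=np.sqrt(s[2]+s[:2]@s[:2]); e=abs(np.hypot(*(W-s[:2]).T)-r); g=e<max(.002,np.median(e)*2); W,A=W[g],A[g]
    print(name,s[:2].round(4),"diam",2*r,len(W))
g=X[...,2]
circ(box(380,165,510,290)&(g>.07)&(g<.09),.08,"pot rim")
circ(box(275,225,340,275)&(S<90)&(V>140)&(g>.006),.026,"dish")
circ(box(130,180,235,285)&(V<95)&(g<.03),.004,"lid")
k=box(130,180,235,285)&(g>.03);Q=X[k];print("lid max z",np.nanmax(Q[:,2]), "n",len(Q))
for zz in (.03,.04,.05):
  q=Q[Q[:,2]>zz]; print(zz,len(q),q.mean(0),np.ptp(q,axis=0)) if len(q) else 0
q=X[box(318,170,340,190)&(S<90)&(V>140)&(g>.006)]; print("handle end",q.mean(0))
q=X[230:268,285:330]; print("dish z range",np.nanpercentile(q[...,2],[1,30,50,95,99]))
E
```

```text
[np.int32(31), np.int32(124), np.int32(442)]
spoon dir [0.27076983 0.9626441 ] ends [ 0.49934478 -0.41853383] [ 0.58190654 -0.12500927] 0.30491492905616935
-0.165 0.0871 -0.0024
-0.126 0.0884 -0.0008
-0.088 0.0881 0.0005
-0.05 0.0882 0.0019
-0.012 0.0883 0.0018
0.026 0.088 0.0008
0.064 0.0875 -0.0002
0.102 0.0823 -0.0016
0.14 0.0839 0.0004
balance from tip [ 0.54535261 -0.25496622] from plain [ 0.5467295  -0.25007111]
pot rim [ 0.5262 -0.309 ] diam 0.1994138497275269 162
dish [0.4901 0.0116] diam 0.06918440085259725 89
lid [0.5178 0.2994] diam 0.2056605469229857 185
lid max z 0.058967184812071416 n 354
0.03 354 [0.51204775 0.29729273 0.05070656] [0.05574229 0.05926516 0.02892167]
0.04 307 [0.51315985 0.2987145  0.05367547] [0.04154887 0.04320904 0.01096396]
0.05 295 [0.51349665 0.29910443 0.05385411] [0.04154887 0.04320904 0.0088594 ]
handle end [ 0.63478401 -0.04514417  0.00926479]
dish z range [-0.00389904  0.00572189  0.01009222  0.02276883  0.02598042]
```

Request:
{"method": "send_rows", "body": {
  "delta_pos": [
    [2.5,2.2,0],
    [2.5,2.2,0],
    [2.5,2.2,0],
    [2.5,2.2,0],
    [2.5,2.2,0],
    [2.5,2.2,0],
    [2.5,2.2,0],
    [2.5,2.2,0]
  ],
  "yaw": [3.8,3.8,3.8,3.8,3.8,3.8,3.8,3.8],
  "hand": 0
}}

```text
t: 0.77
position: [0.3444, -0.4308, 0.2224]
tcp_rot: [-0.0, 0.928, 0.373, -0.0]
force: [0.5, -0.5, -0.7]
width: 0.0435
gripper_force: 0.0
```

Request:
{"method": "send_rows", "body": {
  "delta_pos": [
    [2.5,2.2,0],
    [2.5,2.2,0],
    [2.5,2.2,0],
    [2.5,2.2,0],
    [2.5,2.2,0],
    [2.5,2.2,0],
    [2.5,2.2,-1],
    [2.5,2.2,-1]
  ],
  "yaw": [3.8,3.8,3.8,3.8,3.8,3.8,3.8,3.8]
}}

```text
t: 1.43
position: [0.5449, -0.2551, 0.2027]
tcp_rot: [0.0, 0.797, 0.604, 0.0]
force: [0.2, -0.2, -0.6]
width: 0.0437
gripper_force: 0.0
```

```bash
python3 - <<'E'
from h import *
i=info("top"); print("dish",plane([[281,249],[334,249],[307.5,226],[307.5,272],[307.5,249],[326,180]],.026,i).round(3))
z=np.load("top0.npz"); g=cloud(z["d"],i); m=np.zeros(g.shape[:2],bool); m[222:275,276:340]=1
q=g[m&(g[...,2]>.019)]; print(len(q)); W=q[:,:2]; s=np.linalg.lstsq(np.c_[2*W,np.ones(len(W))],(W**2).sum(1),rcond=None)[0]; print("rim fit",s[:2],2*np.sqrt(s[2]+s[:2]@s[:2]))
p,d,i=grab("wrist"); cv2.imwrite("pics/w1.png",p); X=cloud(d,i)
hsv=cv2.cvtColor(p,cv2.COLOR_BGR2HSV); H,S,V=cv2.split(hsv)
m=(H>3)&(H<17)&(S>130)&(V>60)&(X[...,2]>.06)&(X[...,2]<.1)
P=X[m]; vx=cv2.fitLine(P[:,:2].astype(np.float32),cv2.DIST_HUBER,0,.01,.01).ravel(); a=vx[:2]*np.sign(vx[1]); t=(P[:,:2]-vx[2:])@a
print("spoon",a,np.degrees(np.arctan2(a[1],a[0])),vx[2:],"ends",vx[2:]+a*t.min(),vx[2:]+a*t.max(),np.ptp(t),np.median(P[:,2]))
s=bot.get_state(); print(s["t"],s["position"],s["width"],R.from_quat(np.roll(s["tcp_rot"],-1)).as_matrix()[:,1])
tp=s["position"][:2]; print("tcp along/perp to line",(tp-vx[2:])@a,(tp-vx[2:])@[-a[1],a[0]])
E
```

```text
dish [[ 0.467  0.065  0.026]
 [ 0.465 -0.059  0.026]
 [ 0.52   0.002  0.026]
 [ 0.413  0.004  0.026]
 [ 0.466  0.003  0.026]
 [ 0.629 -0.044  0.026]]
476
rim fit [0.46775239 0.00335838] 0.1084694777267571
spoon [0.2904229 0.9568984] 73.11673 [ 0.5646957 -0.2029196] ends [ 0.4983532  -0.42150789] [ 0.58800125 -0.12613149] 0.3086810502066135 0.08666226005008862
1.4833 [ 0.54767737 -0.25131445  0.20056109] 0.044258615417756726 [ 9.64198403e-01 -2.65181899e-01  1.28182040e-05]
tcp along/perp to line -0.05125147138286042 0.0022298588542324508
```

View pics/w1.png

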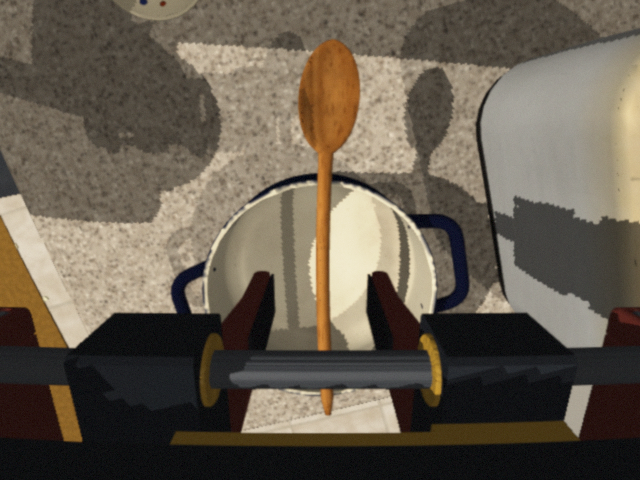

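The wrist view shows the shaft at u≈325, centred between the fingers at about 270 and 380. The fit agrees with the balance point, but I'll check the toaster clearance before descending.

```bash
python3 - <<'E'
from h import *
X=cloud(np.load("top0.npz")["d"],info("top")); m=(X[...,2]>.1)&(X[...,0]>.6)&(X[...,1]<-.1)&(X[...,1]>-.4); print(np.nanpercentile(X[m],[0.5,50,99.5],axis=0))
E
```

```text
[[ 0.70262021 -0.39860208  0.1014769 ]
 [ 0.83251035 -0.27451035  0.18103821]
 [ 0.93107112 -0.10381332  0.2467322 ]]
```

Request:
{"method": "send_rows", "body": {
  "delta_pos": [
    [0,0,-0.9],
    [0,0,-0.9],
    [0,0,-0.9],
    [0,0,-0.9],
    [0,0,-0.9],
    [0,0,-0.9],
    [0,0,0],
    [0,0,0]
  ],
  "yaw": [-1,0,0,0,0,0,0,0]
}}

```text
t: 2.15
position: [0.543, -0.2565, 0.148]
tcp_rot: [-0.001, 0.804, 0.595, -0.0]
force: [0.9, 0.1, 0.2]
width: 0.0438
gripper_force: 0.0
```

Request:
{"method": "send_rows", "body": {
  "delta_pos": [
    [0.1,0,-1.5],
    [0.1,0,-1.5],
    [0.1,0,-1.5],
    [0,0,-1.5],
    [0,0,-1.2],
    [0,0,-1.0],
    [0,0,0],
    [0,0,0]
  ],
  "yaw": [0,0,0,0,0,0,0,0]
}}

```text
t: 2.82
position: [0.5465, -0.2563, 0.0665]
tcp_rot: [-0.0, 0.803, 0.595, -0.0]
force: [0.0, -0.4, 0.2]
width: 0.044
gripper_force: 0.0
```

Request:
{"method": "send_rows", "body": {
  "delta_pos": [
    [0,0,0],
    [0,0,0],
    [0,0,0],
    [0,0,0],
    [0,0,0],
    [0,0,0],
    [0,0,0],
    [0,0,0]
  ],
  "yaw": [0,0,0,0,0,0,0,0],
  "hand": 1
}}

```text
t: 3.48
position: [0.5468, -0.2564, 0.0669]
tcp_rot: [0.0, 0.803, 0.595, 0.0]
force: [-0.4, -0.3, 1.2]
width: 0.0094
gripper_force: 30.0
```

Request:
{"method": "send_rows", "body": {
  "delta_pos": [
    [0,0,1],
    [0,0,1],
    [0,0,1.5],
    [0,0,1.5],
    [0,0,1.5],
    [0,0,1.5],
    [0,0,0],
    [0,0,0]
  ],
  "yaw": [0,0,0,0,0,0,0,0]
}}

```text
t: 4.15
position: [0.5472, -0.2566, 0.148]
tcp_rot: [0.001, 0.803, 0.595, 0.001]
force: [0.2, -0.8, -0.6]
width: 0.0089
gripper_force: 30.0
```

```bash
python3 - <<'E'
from h import *
p,d,i=grab("wrist"); cv2.imwrite("pics/w2.png",p)
p,d,i=grab("top"); cv2.imwrite("pics/t2.png",p); X=cloud(d,i)
H,S,V=cv2.split(cv2.cvtColor(p,cv2.COLOR_BGR2HSV)); m=(H>3)&(H<17)&(S>130)&(V>60)&(X[...,2]>.06)&(X[...,2]<.22)&(X[...,0]<.64)&(X[...,0]>.45)&(X[...,1]<0)
P=X[m]; vx=cv2.fitLine(P.astype(np.float32),cv2.DIST_HUBER,0,.01,.01).ravel(); a=vx[:3]*np.sign(vx[1]); t=(P-vx[3:])@a
print(a,"ends",vx[3:]+a*t.min(),vx[3:]+a*t.max(),np.ptp(t))
s=bot.get_state();print(s["t"],s["position"],s["width"],s["gripper_force"])
E
```

```text
[ 0.36729065  0.9288356  -0.0486014 ] ends [ 0.54709022 -0.22990435  0.16742107] [ 0.58800138 -0.12644476  0.16200753] 0.11138633990419461
4.25 [ 0.54616075 -0.25603979  0.14628364] 0.009203220006578484 29.997919499874115
```

View pics/w2.png

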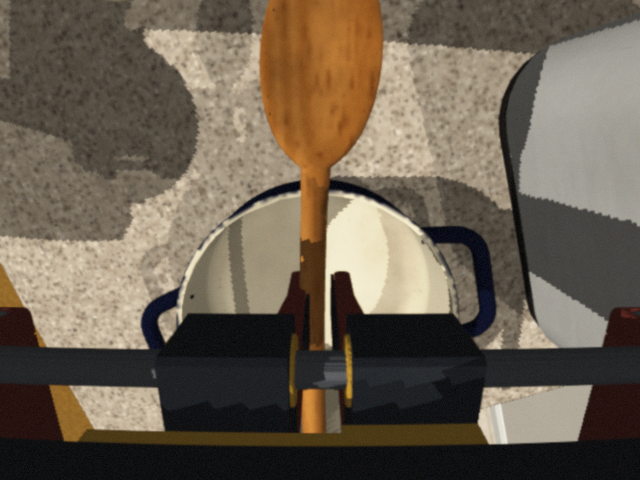

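The spoon is held level, with the shaft between the pads at u≈315. Next I carry it to the dish.

Request:
{"method": "send_rows", "body": {
  "delta_pos": [
    [-0.5,1.5,0],
    [-1.0,3.5,0],
    [-1.2,4.0,0],
    [-1.3,4.0,0],
    [-1.3,4.0,0],
    [-1.2,4.0,0],
    [-1.0,3.5,0],
    [-0.5,1.5,0]
  ],
  "yaw": [0,0,0,0,0,0,0,0]
}}

```text
t: 4.92
position: [0.4636, 0.0064, 0.1457]
tcp_rot: [-0.001, 0.803, 0.596, -0.001]
force: [-0.3, 0.5, -1.3]
width: 0.0092
gripper_force: 30.0
```

Request:
{"method": "send_rows", "body": {
  "delta_pos": [
    [0,0,-1],
    [0,0,-1.5],
    [0,0,-1.5],
    [0,0,-1.5],
    [0,0,-1.5],
    [0,0,-1],
    [0,0,0],
    [0,0,0]
  ],
  "yaw": [0,0,0,0,0,0,0,0]
}}

```text
t: 5.58
position: [0.4662, 0.0025, 0.0659]
tcp_rot: [-0.001, 0.804, 0.595, -0.001]
force: [-0.6, 1.4, -0.1]
width: 0.009
gripper_force: 30.0
```

```bash
python3 - <<'E'
from h import *
s=bot.get_state();print(s["t"],s["position"],s["width"])
p,d,i=grab("side"); cv2.imwrite("pics/s3.png",p[180:420,150:470].repeat(2,0).repeat(2,1))
E
```

```text
5.5833 [0.46620559 0.00250533 0.06587608] 0.008977265253714976
```

View pics/s3.png

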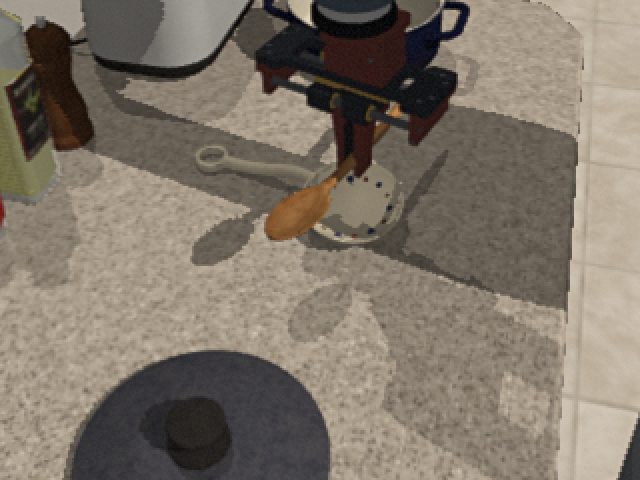

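The spoon hangs over the dish (crop about (355,190)). I lower it slowly.

Request:
{"method": "send_rows", "body": {
  "delta_pos": [
    [0,0,-1],
    [0,0,-1],
    [0,0,-1],
    [0,0,-1],
    [0,0,-0.5],
    [0,0,-0.3],
    [0,0,0],
    [0,0,0]
  ],
  "yaw": [0,0,0,0,0,0,0,0]
}}

```text
t: 6.3
position: [0.4668, 0.0028, 0.0185]
tcp_rot: [-0.0, 0.803, 0.595, -0.0]
force: [0.4, 0.0, -0.5]
width: 0.0092
gripper_force: 30.0
```

Request:
{"method": "send_rows", "body": {
  "delta_pos": [
    [0,0,-0.1],
    [0,0,0],
    [0,0,-0.1],
    [0,0,0],
    [0,0,-0.1],
    [0,0,0],
    [0,0,0],
    [0,0,0]
  ],
  "yaw": [0,0,0,0,0,0,0,0]
}}

```text
t: 6.97
position: [0.4669, 0.0028, 0.0157]
tcp_rot: [-0.0, 0.803, 0.595, 0.0]
force: [1.4, 0.0, -0.3]
width: 0.0097
gripper_force: 30.0
```

Request:
{"method": "send_rows", "body": {
  "delta_pos": [
    [0,0,-0.1],
    [0,0,0],
    [0,0,0],
    [0,0,-0.1],
    [0,0,0],
    [0,0,0],
    [0,0,0],
    [0,0,0]
  ],
  "yaw": [0,0,0,0,0,0,0,0]
}}

```text
t: 7.63
position: [0.4669, 0.0028, 0.0137]
tcp_rot: [-0.0, 0.803, 0.595, 0.0]
force: [-0.0, 0.4, -0.3]
width: 0.009
gripper_force: 30.0
```

Request:
{"method": "send_rows", "body": {
  "delta_pos": [
    [0,0,-0.1],
    [0,0,0],
    [0,0,0],
    [0,0,0],
    [0,0,0],
    [0,0,0],
    [0,0,0],
    [0,0,0]
  ],
  "yaw": [0,0,0,0,0,0,0,0]
}}

```text
t: 8.3
position: [0.467, 0.0028, 0.0127]
tcp_rot: [0.0, 0.803, 0.595, 0.0]
force: [0.9, -0.6, 0.6]
width: 0.0091
gripper_force: 30.0
```

Request:
{"method": "send_rows", "body": {
  "delta_pos": [
    [0,0,0],
    [0,0,0],
    [0,0,0],
    [0,0,0],
    [0,0,0],
    [0,0,0],
    [0,0,0],
    [0,0,0]
  ],
  "yaw": [0,0,0,0,0,0,0,0],
  "hand": 0.5
}}

```text
t: 8.97
position: [0.4669, 0.0028, 0.0127]
tcp_rot: [-0.0, 0.803, 0.595, -0.0]
force: [-0.5, 0.2, 0.1]
width: 0.0219
gripper_force: 0.0
```

Request:
{"method": "send_rows", "body": {
  "delta_pos": [
    [0,0,0.5],
    [0,0,1],
    [0,0,1],
    [0,0,1.5],
    [0,0,2],
    [0,0,3],
    [0,0,3],
    [0,0,2]
  ],
  "yaw": [0,0,0,0,0,0,0,0]
}}

```text
t: 9.63
position: [0.4677, 0.0028, 0.1562]
tcp_rot: [0.001, 0.803, 0.595, 0.001]
force: [0.1, 1.3, 0.2]
width: 0.0219
gripper_force: 0.0
```

```bash
python3 - <<'E'
from h import *
s=bot.get_state();print(s["t"],s["position"],s["force"])
p,d,i=grab("wrist"); cv2.imwrite("pics/w4.png",p); X=cloud(d,i)
H,S,V=cv2.split(cv2.cvtColor(p,cv2.COLOR_BGR2HSV)); m=(H>3)&(H<17)&(S>130)&(V>60)&(X[...,2]>.012)&(X[...,2]<.06)
P=X[m]; vx=cv2.fitLine(P.astype(np.float32),cv2.DIST_HUBER,0,.01,.01).ravel(); a=vx[:3]*np.sign(vx[1]); t=(P-vx[3:])@a
print(a,"ends",vx[3:]+a*t.min(),vx[3:]+a*t.max(),np.ptp(t))
E
```

```text
9.6333 [0.46767866 0.00278974 0.15619547] [0.11413089 1.30340076 0.22166264]
[ 0.31350708  0.9490953  -0.03051978] ends [ 0.41085468 -0.15995497  0.03910623] [0.50768733 0.13319127 0.02967961] 0.30886912444499304
```

View pics/w4.png

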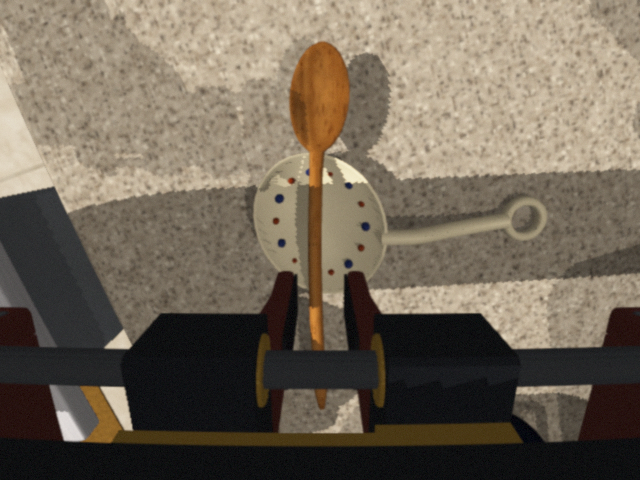

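The spoon lies across the dish rim at (317,200), level and centred. Now the lid.

Request:
{"method": "send_rows", "body": {
  "delta_pos": [
    [0.2,2,0.5],
    [0.6,4,0.5],
    [0.7,4.1,0],
    [0.7,4.1,0],
    [0.7,4.1,0],
    [0.7,4.1,0],
    [0.6,4,0],
    [0.4,3.2,0]
  ],
  "yaw": [0,0,0,0,0,0,0,0],
  "hand": -1
}}

```text
t: 10.35
position: [0.513, 0.3018, 0.1636]
tcp_rot: [-0.0, 0.803, 0.596, 0.001]
force: [0.7, -0.5, -0.2]
width: 0.0719
gripper_force: 0.0
```

Request:
{"method": "send_rows", "body": {
  "delta_pos": [
    [0,0,-0.7],
    [0,0,0],
    [0,0,0],
    [0,0,0],
    [0,0,0],
    [0,0,0],
    [0,0,0],
    [0,0,0]
  ],
  "yaw": [0,0,0,0,0,0,0,0]
}}

```text
t: 11.02
position: [0.5131, 0.2982, 0.1559]
tcp_rot: [0.0, 0.804, 0.595, 0.0]
force: [0.1, -1.0, -0.0]
width: 0.0877
gripper_force: 0.0
```

```bash
python3 - <<'E'
from h import *
s=bot.get_state();print(s["t"],s["position"])
p,d,i=grab("wrist"); cv2.imwrite("pics/w5.png",p); X=cloud(d,i)
m=(X[...,2]>.046)&(X[...,2]<.066)&(np.hypot(X[...,0]-.5135,X[...,1]-.299)<.05)
q=X[m]; print(len(q),q.mean(0),np.nanpercentile(q,[1,50,99],axis=0))
(c,r)=cv2.minEnclosingCircle(q[:,:2].astype(np.float32)); print(c,r)
E
```

```text
11.0167 [0.51307629 0.29823415 0.15594321]
2725 [0.51652418 0.30048432 0.05458747] [[0.49557987 0.27928104 0.05078911]
 [0.51657828 0.30071072 0.05468367]
 [0.53700574 0.32052227 0.05682135]]
(0.5162351727485657, 0.29912787675857544) 0.02250838652253151
```

View pics/w5.png

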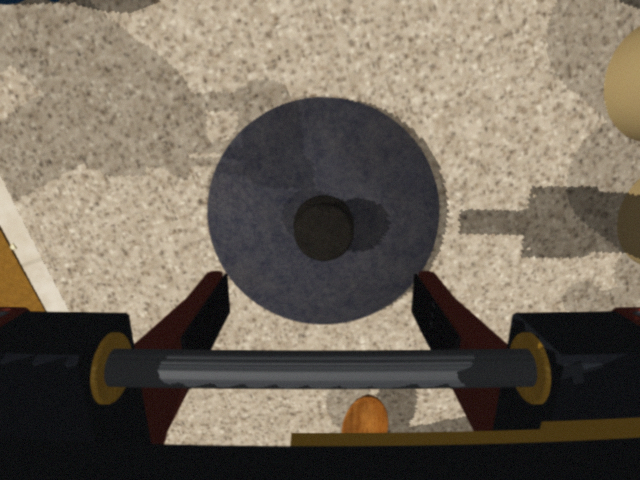

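The knob is at (323,228) in the wrist view, which gives (0.515, 0.300) and a top at z 0.057, as expected. Descending.

Request:
{"method": "send_rows", "body": {
  "delta_pos": [
    [0.2,0.1,-2],
    [0,0,-2.2],
    [0,0,-2.2],
    [0,0,-2.2],
    [0,0,-1.7],
    [0,0,-1.2],
    [0,0,-0.7],
    [0,0,0]
  ],
  "yaw": [0,0,0,0,0,0,0,0]
}}

```text
t: 11.73
position: [0.5142, 0.2994, 0.0324]
tcp_rot: [-0.0, 0.803, 0.595, -0.001]
force: [-0.2, 0.4, 0.4]
width: 0.0879
gripper_force: 0.0
```

Request:
{"method": "send_rows", "body": {
  "delta_pos": [
    [0,0,0],
    [0,0,0],
    [0,0,0],
    [0,0,0],
    [0,0,0],
    [0,0,0],
    [0,0,0],
    [0,0,0]
  ],
  "yaw": [0,0,0,0,0,0,0,0],
  "hand": 1
}}

```text
t: 12.4
position: [0.5153, 0.2999, 0.034]
tcp_rot: [0.0, 0.803, 0.595, 0.0]
force: [-0.3, -0.9, 2.2]
width: 0.0444
gripper_force: 30.0
```

Request:
{"method": "send_rows", "body": {
  "delta_pos": [
    [0,0,0.3],
    [0,0,0.7],
    [0,0,1],
    [0,0,2],
    [0,0,3],
    [0,0,3],
    [0,0,3],
    [0,0,2]
  ],
  "yaw": [0,0,0,0,0,0,0,0]
}}

```text
t: 13.07
position: [0.5154, 0.3002, 0.1872]
tcp_rot: [0.0, 0.803, 0.595, 0.001]
force: [0.3, 0.3, -4.5]
width: 0.0443
gripper_force: 30.0
```

```bash
cat > pot.py <<'E'
from h import *
def fit(W):
    A=np.c_[2*W,np.ones(len(W))]
    for _ in range(5):
        s=np.linalg.lstsq(A,(W**2).sum(1),rcond=None)[0]; r=np.sqrt(s[2]+s[:2]@s[:2]); e=abs(np.hypot(*(W-s[:2]).T)-r); g=e<max(.002,np.median(e)*2); W,A=W[g],A[g]
    return s[:2].round(4),2*r,len(W)
E
python3 - <<'E'
from pot import *
p,d,i=grab("top"); X=cloud(d,i); cv2.imwrite("pics/t6.png",p)
g=X[...,2]; roi=(np.hypot(X[...,0]-.526,X[...,1]+.309)<.13)
m=roi&(g>.07)&(g<.095); print("rim depth fit",fit(X[m][:,:2]),np.median(X[m][:,2]),len(X[m]))
cs,_=cv2.findContours((roi&(g>.07)).astype(np.uint8),0,1); k=max(cs,key=cv2.contourArea); print("outer",fit(plane(k.reshape(-1,2),.08,i)[:,:2]))
ps,ds,j=grab("side"); Y=cloud(ds,j); cv2.imwrite("pics/s6.png",ps)
for im,C,I,n in ((p,d,i,"top"),(ps,ds,j,"side")):
    Z=cloud(C,I); v=im.max(2)<95
    q=Z[v&(np.hypot(Z[...,0]-.515,Z[...,1]-.3)<.099)&(np.hypot(Z[...,0]-.515,Z[...,1]-.3)>.05)&(Z[...,2]>.1)&(Z[...,2]<.2)]
    if len(q)>50: s=np.linalg.lstsq(np.c_[q[:,:2]-[.515,.3],np.ones(len(q))],q[:,2],rcond=None)[0]; print(n,len(q),"slopes,z",s, q.min(0),q.max(0))
s=bot.get_state();print(s["t"],s["position"],s["moment"])
E
```

```text
rim depth fit (array([ 0.5257, -0.3104]), np.float64(0.19533466592639973), 518) 0.0773957756118786 694
outer (array([ 0.5259, -0.3102]), np.float64(0.1980343950449702), 249)
top 2783 slopes,z [0.00134434 0.04794935 0.17216429] [0.4169539  0.20136748 0.15497232] [0.61087484 0.34480451 0.18100674]
side 8930 slopes,z [ 0.02618974 -0.01222003  0.17530125] [0.41804599 0.21455074 0.16009544] [0.61389147 0.39890495 0.18409737]
13.1667 [0.51694607 0.30102493 0.18816355] [-0.00379801 -0.07902387  0.03856901]
```

View pics/s6.png

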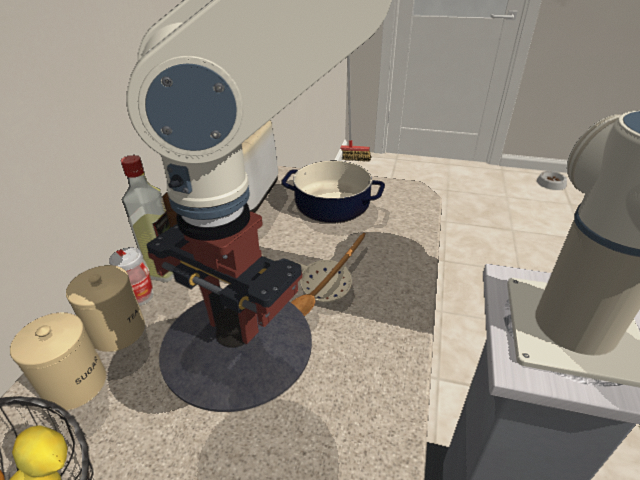

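The side view shows the lid held level under the gripper at (237,350) and the pot empty at (333,190). I carry it over high.

Request:
{"method": "send_rows", "body": {
  "delta_pos": [
    [0,-1.5,0],
    [0.1,-3,0],
    [0.1,-4,0],
    [0,-4.1,0],
    [0.1,-4.1,0],
    [0,-4.1,0],
    [0.1,-4.1,0],
    [0.1,-4.1,0]
  ],
  "yaw": [0,0,0,0,0,0,0,0]
}}

```text
t: 13.83
position: [0.5176, 0.0074, 0.1818]
tcp_rot: [-0.001, 0.803, 0.595, -0.002]
force: [1.9, 0.2, -5.0]
width: 0.0445
gripper_force: 30.0
```

Request:
{"method": "send_rows", "body": {
  "delta_pos": [
    [0.1,-4.1,0],
    [0,-4.1,0],
    [0.1,-4.1,0],
    [0,-4.1,0],
    [0.1,-4.1,0],
    [0.1,-4,0],
    [0.1,-3.5,0],
    [0,-2.5,0]
  ],
  "yaw": [0,0,0,0,0,0,0,0]
}}

```text
t: 14.5
position: [0.5228, -0.2982, 0.1815]
tcp_rot: [-0.001, 0.804, 0.595, -0.001]
force: [0.8, 0.2, -4.4]
width: 0.0439
gripper_force: 30.0
```

Request:
{"method": "send_rows", "body": {
  "delta_pos": [
    [0,-1.5,0],
    [0,0,0],
    [0,0,-1],
    [0,0,-1],
    [0,0,-1],
    [0,0,-1],
    [0,0,0],
    [0,0,0]
  ],
  "yaw": [0,0,0,0,0,0,0,0]
}}

```text
t: 15.17
position: [0.5244, -0.309, 0.1425]
tcp_rot: [-0.001, 0.803, 0.596, -0.0]
force: [0.8, -0.0, -4.9]
width: 0.0444
gripper_force: 30.0
```

```bash
python3 - <<'E'
from pot import *
s=bot.get_state();print(s["t"],s["position"],s["force"],s["width"])
for n in("top","side"):
    p,d,i=grab(n); X=cloud(d,i); cv2.imwrite(f"pics/{n}7.png",p)
    m=(p.max(2)<100)&(abs(np.hypot(X[...,0]-.526,X[...,1]+.31)-.08)<.05)&(X[...,2]>.105)&(X[...,2]<.15)
    q=X[m]; r=[q[:,0].min(),q[:,0].max(),q[:,1].min(),q[:,1].max()]; print(n,len(q),np.round(r,4))
E
```

```text
15.1667 [ 0.52444202 -0.30903107  0.14247437] [ 0.79808512 -0.02659512 -4.94757866] 0.044424537083948445
top 3585 [ 0.4228  0.6236 -0.3543 -0.2077]
side 2198 [ 0.4258  0.6243 -0.4014 -0.2054]
```

View pics/side7.png

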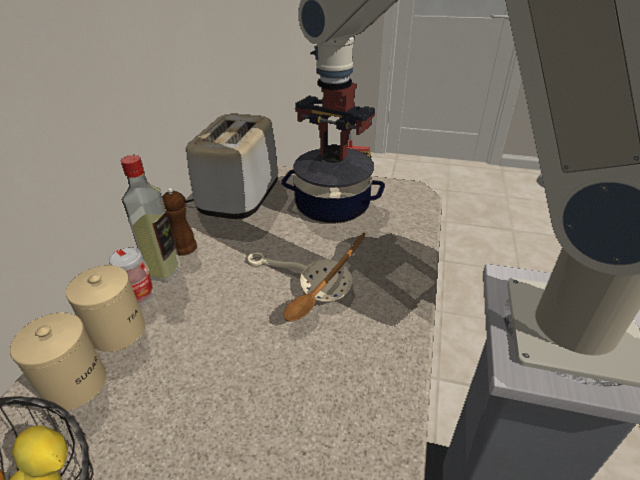

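The lid hangs level just above the pot at (333,165), a millimetre or two short in x and y. I correct that and lower it.

Request:
{"method": "send_rows", "body": {
  "delta_pos": [
    [0.1,-0.1,-0.5],
    [0,0,-0.6],
    [0,0,-0.6],
    [0,0,-0.5],
    [0,0,-0.3],
    [0,0,0],
    [0,0,0],
    [0,0,0]
  ],
  "yaw": [0,0,0,0,0,0,0,0]
}}

```text
t: 15.93
position: [0.526, -0.3113, 0.1188]
tcp_rot: [0.0, 0.803, 0.595, 0.0]
force: [0.8, 0.4, -4.4]
width: 0.0442
gripper_force: 30.0
```

Request:
{"method": "send_rows", "body": {
  "delta_pos": [
    [0,0,-0.1],
    [0,0,0],
    [0,0,-0.1],
    [0,0,0],
    [0,0,-0.1],
    [0,0,0],
    [0,0,0],
    [0,0,0]
  ],
  "yaw": [0,0,0,0,0,0,0,0]
}}

```text
t: 16.6
position: [0.5259, -0.3112, 0.1157]
tcp_rot: [-0.0, 0.803, 0.595, -0.0]
force: [-0.4, 0.5, -4.8]
width: 0.0442
gripper_force: 30.0
```

Request:
{"method": "send_rows", "body": {
  "delta_pos": [
    [0,0,-0.1],
    [0,0,0],
    [0,0,-0.1],
    [0,0,0],
    [0,0,-0.1],
    [0,0,0],
    [0,0,0],
    [0,0,0]
  ],
  "yaw": [0,0,0,0,0,0,0,0]
}}

```text
t: 17.27
position: [0.5262, -0.3112, 0.1133]
tcp_rot: [0.0, 0.803, 0.595, 0.0]
force: [0.3, 1.9, 5.5]
width: 0.0444
gripper_force: 30.1
```

Contact came at the expected seating height, so I release and rise.

Request:
{"method": "send_rows", "body": {
  "delta_pos": [
    [0,0,0],
    [0,0,0],
    [0,0,0],
    [0,0,0],
    [0,0,0],
    [0,0,0],
    [0,0,0],
    [0,0,0]
  ],
  "yaw": [0,0,0,0,0,0,0,0],
  "hand": -1
}}

```text
t: 17.93
position: [0.5259, -0.3112, 0.1126]
tcp_rot: [0.0, 0.803, 0.595, -0.0]
force: [-0.3, -0.5, 0.8]
width: 0.0877
gripper_force: 0.0
```

Request:
{"method": "send_rows", "body": {
  "delta_pos": [
    [0,0,0.5],
    [0,0,1],
    [0,0,2],
    [0,0,3],
    [0,0,3],
    [0,0,3],
    [0,0,2],
    [0,0,0]
  ],
  "yaw": [0,0,0,0,0,0,0,0]
}}

```text
t: 18.6
position: [0.5283, -0.3126, 0.264]
tcp_rot: [0.004, 0.803, 0.595, 0.002]
force: [0.6, -1.1, 0.7]
width: 0.0878
gripper_force: 0.0
```

Request:
{"method": "send_rows", "body": {
  "delta_pos": [
    [-2,-2,0],
    [-3,-2,0],
    [-3,-3,0],
    [-3,-3,0],
    [-3,-3,0],
    [-3,-3,0],
    [-3,-3,0],
    [-2,-2,0]
  ],
  "yaw": [0,0,0,0,0,0,0,0]
}}

```text
t: 19.27
position: [0.3057, -0.5203, 0.2575]
tcp_rot: [-0.0, 0.804, 0.595, -0.0]
force: [-0.6, 0.1, 1.0]
width: 0.0879
gripper_force: 0.0
```

```bash
python3 - <<'E'
from pot import *
p,d,i=grab("top"); X=cloud(d,i); g=X[...,2]; cv2.imwrite("pics/t8.png",p)
roi=np.hypot(X[...,0]-.526,X[...,1]+.31)<.13
cs,_=cv2.findContours((roi&(g>.07)&(p.max(2)<110)).astype(np.uint8),0,1); k=max(cs,key=cv2.contourArea); print("lid edge",fit(plane(k.reshape(-1,2),.085,i)[:,:2]))
q=X[roi&(g>.127)&(g<.15)]; print("knob",q.mean(0),np.nanpercentile(q[:,2],[5,50,95]),len(q))
rr=np.hypot(X[...,0]-.526,X[...,1]+.31); q=X[(rr>.04)&(rr<.09)&(g>.07)]
print("slopes",np.linalg.lstsq(np.c_[q[:,:2]-[.526,-.31],np.ones(len(q))],q[:,2],rcond=None)[0],len(q))
s=bot.get_state();print(s["t"],s["position"],s["force"])
ps,_,_=grab("side"); cv2.imwrite("pics/f8.png",np.hstack([cv2.resize(p[150:310,260:520],(400,246)),cv2.resize(ps[120:340,220:450],(400,246),interpolation=1) if 0 else cv2.resize(ps[130:330,230:450],(400,246))]))
E
```

```text
lid edge (array([ 0.5243, -0.3103]), np.float64(0.20019953770254523), 253)
knob [ 0.52485305 -0.30901527  0.13208393] [0.12877734 0.13216579 0.13497769] 378
slopes [-0.02503448 -0.00863754  0.0979415 ] 4094
19.3167 [ 0.30340204 -0.52289003  0.25747198] [-0.55626329 -2.5940812  -0.23321267]
```

View pics/f8.png

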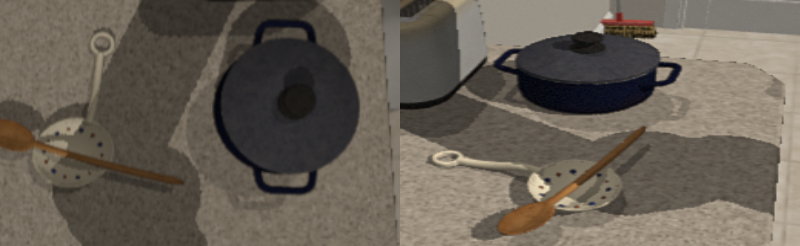

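The crops show the lid on the pot (left crop, about (290,105)) and the spoon still across the dish at (75,150). The lid's slope reading is 0.025, so I compare it with the lid on the table and with the bare rim.

```bash
python3 - <<'E'
from h import *
def sl(X,c,lo,r0=.04,r1=.09):
    rr=np.hypot(X[...,0]-c[0],X[...,1]-c[1]); q=X[(rr>r0)&(rr<r1)&(X[...,2]>lo)]
    s=np.linalg.lstsq(np.c_[q[:,:2]-c,np.ones(len(q))],q[:,2],rcond=None)[0]; return s.round(4),len(q)
c=np.array([.525,-.31]); l=np.array([.515,.2995])
for n in("top","side"):
    X0=cloud(np.load(n+"0.npz")["d"],info(n)); p,d,i=grab(n); X=cloud(d,i)
    print(n,"on pot",sl(X,c,.07),"on table",sl(X0,l,-.02), "on pot inner",sl(X,c,.07,.03,.07))
    for a in range(0,360,45):
        u=c+.085*np.array([np.cos(np.radians(a)),np.sin(np.radians(a))]); q=X[(np.hypot(X[...,0]-u[0],X[...,1]-u[1])<.008)&(X[...,2]>.06)]
        u=l+.085*np.array([np.cos(np.radians(a)),np.sin(np.radians(a))]); w=X0[np.hypot(X0[...,0]-u[0],X0[...,1]-u[1])<.008]
        print(a,np.median(q[:,2]).round(4),np.median(w[:,2]).round(4),end="; ")
    print()
E
```

```text
top on pot (array([-0.0206, -0.0105,  0.0979]), 4086) on table (array([-0.002 ,  0.006 ,  0.0194]), 3676) on pot inner (array([-0.0191, -0.0104,  0.1015]), 2534)
0 0.0914 0.0147; 45 0.0908 0.0154; 90 0.0919 0.0159; 135 0.0941 0.0151; 180 0.0947 0.0152; 225 0.0949 0.015; 270 0.0939 0.0146; 315 0.0927 0.0135; 
side on pot (array([-0.007 , -0.0285,  0.1001]), 1518) on table (array([ 0.011 , -0.007 ,  0.0208]), 7806) on pot inner (array([-0.01  , -0.0205,  0.1036]), 890)
0 0.0942 0.0168; 45 0.0936 0.0168; 90 0.0933 0.016; 135 0.095 0.0156; 180 0.0952 0.0156; 225 0.0969 0.0152; 270 0.0962 0.0159; 315 0.0962 0.0161;
```

```bash
python3 - <<'E'
from pot import *
c=np.array([.5258,-.3103])
for n in("top","side"):
    X=cloud(np.load(n+"0.npz")["d"],info(n)); print(n)
    for a in range(0,360,45):
        th=np.degrees(np.arctan2(X[...,1]-c[1],X[...,0]-c[0]))%360; rr=np.hypot(X[...,0]-c[0],X[...,1]-c[1])
        q=X[(abs((th-a+180)%360-180)<12)&(rr>.085)&(rr<.103)&(X[...,2]>.065)&(X[...,2]<.1)]
        print(a,len(q),np.percentile(q[:,2],[50,80]).round(4) if len(q)>3 else "",end="; ")
    print()
p,d,i=grab("top"); q2=cv2.resize(p[160:290,380:520],None,fx=4,fy=4,interpolation=cv2.INTER_CUBIC)
s,_,_=grab("side"); s2=cv2.resize(s[140:230,270:400],None,fx=6,fy=6,interpolation=cv2.INTER_CUBIC); cv2.imwrite("pics/s9.png",s2)
E
```

```text
top
0 59 [0.0764 0.0795]; 45 36 [0.0783 0.0797]; 90 56 [0.0772 0.0793]; 135 54 [0.077  0.0785]; 180 37 [0.0777 0.0793]; 225 56 [0.0765 0.0784]; 270 76 [0.0781 0.0873]; 315 75 [0.0754 0.0783]; 
side
0 34 [0.0765 0.0805]; 45 54 [0.0752 0.08  ]; 90 101 [0.0744 0.0791]; 135 82 [0.0736 0.0789]; 180 26 [0.0791 0.0802]; 225 53 [0.075  0.0791]; 270 57 [0.0756 0.0802]; 315 73 [0.0729 0.078 ];
```

View pics/s9.png

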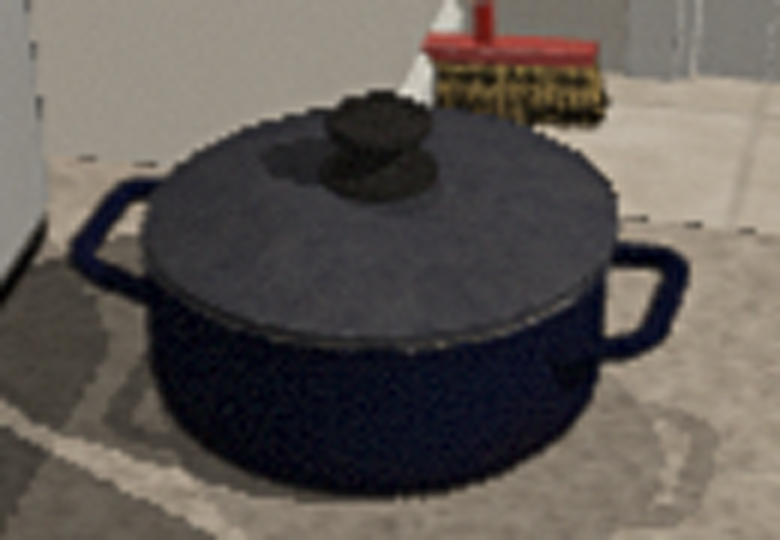

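The bare rim is flat, but the lid tilts about 1.3° and is high towards -x/-y, so it isn't fully seated. I go back above it and measure from close by.

Request:
{"method": "send_rows", "body": {
  "delta_pos": [
    [2,2,0],
    [3,2,0],
    [3,3,0],
    [3,3,0],
    [3,3,0],
    [3,3,0],
    [3,3,0],
    [2,2,0]
  ],
  "yaw": [0,0,0,0,0,0,0,0]
}}

```text
t: 20.23
position: [0.5287, -0.3066, 0.2578]
tcp_rot: [-0.0, 0.802, 0.597, 0.0]
force: [0.0, -0.4, 0.6]
width: 0.0879
gripper_force: 0.0
```

Request:
{"method": "send_rows", "body": {
  "delta_pos": [
    [0,0,-1],
    [0,0,-1],
    [0,0,0],
    [0,0,0],
    [0,0,0],
    [0,0,0],
    [0,0,0],
    [0,0,0]
  ],
  "yaw": [0,0,0,0,0,0,0,0]
}}

```text
t: 20.9
position: [0.5256, -0.3119, 0.2381]
tcp_rot: [0.0, 0.804, 0.595, 0.0]
force: [-0.3, -0.1, -0.1]
width: 0.0875
gripper_force: 0.0
```

```bash
cat > chk.py <<'E'
from pot import *
s=bot.get_state();print(s["t"],s["position"])
p,d,i=grab("wrist"); X=cloud(d,i); g=X[...,2]; c=np.array([.5258,-.3103])
rr=np.hypot(X[...,0]-c[0],X[...,1]-c[1]); vis=np.zeros(g.shape,bool); vis[:300]=1
q=X[(rr>.035)&(rr<.09)&(g>.07)&(g<.12)&vis]; th=np.degrees(np.arctan2(q[:,1]-c[1],q[:,0]-c[0]))%360
# cone + tilt fit
r=np.hypot(*(q[:,:2]-c).T); print("tilt,z,cone",np.linalg.lstsq(np.c_[q[:,:2]-c,np.ones(len(q)),r],q[:,2],rcond=None)[0].round(4),len(q))
m=((rr<.115)&(g>.078)&(g<.14)&vis).astype(np.uint8); cs,_=cv2.findContours(m,0,1); k=max(cs,key=cv2.contourArea).reshape(-1,2); k=k[k[:,1]<290]
for z in(.085,.09): print("edge",z,fit(plane(k,z,i)[:,:2]))
q=X[(rr<.03)&(g>.125)&(g<.145)&vis]; print("knob",cv2.minEnclosingCircle(q[:,:2].astype(np.float32)),q.mean(0))
h=cv2.cvtColor(p,cv2.COLOR_BGR2HSV); b=(h[...,0]>105)&(h[...,0]<130)&(h[...,1]>150)&vis&(rr>.102)&(rr<.14)&(g>.03)
q=X[b]; 
if len(q): print("handles",[(w.mean(0).round(4),len(w)) for w in (q[q[:,0]>c[0]],q[q[:,0]<c[0]]) if len(w)])
E
python3 chk.py
```

```text
20.9 [ 0.52563796 -0.31188485  0.2380792 ]
tilt,z,cone [-0.0187 -0.0118  0.1153 -0.2407] 27133
edge 0.085 (array([ 0.5251, -0.3121]), np.float64(0.2005274466881649), 482)
edge 0.09 (array([ 0.5255, -0.311 ]), np.float64(0.1973425470734462), 482)
knob ((0.5272601842880249, -0.31139659881591797), 0.022358369082212448) [ 0.527349   -0.31027193  0.13335317]
handles [(array([ 0.6457, -0.3133,  0.0673]), 732), (array([ 0.4093, -0.2926,  0.0676]), 393)]
```

The wrist camera confirms the tilt (-0.019, -0.012) with the lid a little towards -x/-y. I regrasp the knob, lift slightly, shift (+x,+y) and reseat it.

Request:
{"method": "send_rows", "body": {
  "delta_pos": [
    [0,0,-2],
    [0,0,-2.2],
    [0,0,-2.2],
    [0,0,-2.2],
    [0,0,-1.7],
    [0,0,-1.4],
    [0,0,-0.7],
    [0,0,0]
  ],
  "yaw": [0,0,0,0,0,0,0,0]
}}

```text
t: 21.62
position: [0.525, -0.3108, 0.1122]
tcp_rot: [-0.001, 0.803, 0.595, -0.001]
force: [0.0, 0.2, -0.1]
width: 0.0877
gripper_force: 0.0
```

Request:
{"method": "send_rows", "body": {
  "delta_pos": [
    [0,0,0],
    [0,0,0],
    [0,0,0],
    [0,0,0],
    [0,0,0],
    [0,0,0],
    [0,0,0],
    [0,0,0]
  ],
  "yaw": [0,0,0,0,0,0,0,0],
  "hand": 1
}}

```text
t: 22.28
position: [0.5263, -0.3114, 0.114]
tcp_rot: [0.0, 0.803, 0.595, 0.0]
force: [0.2, -0.6, 1.9]
width: 0.044
gripper_force: 30.0
```

Request:
{"method": "send_rows", "body": {
  "delta_pos": [
    [0,0,0.3],
    [0,0,0.3],
    [0,0,0],
    [0.1,0.1,0],
    [0.1,0,0],
    [0,0,-0.2],
    [0,0,-0.2],
    [0,0,0]
  ],
  "yaw": [0,0,0,0,0,0,0,0]
}}

```text
t: 22.95
position: [0.5275, -0.3099, 0.115]
tcp_rot: [-0.001, 0.803, 0.595, -0.0]
force: [-0.7, 1.1, -4.6]
width: 0.0445
gripper_force: 30.0
```

Request:
{"method": "send_rows", "body": {
  "delta_pos": [
    [0,0,-0.1],
    [0,0,0],
    [0,0,-0.1],
    [0,0,0],
    [0,0,0],
    [0,0,0],
    [0,0,0],
    [0,0,0]
  ],
  "yaw": [0,0,0,0,0,0,0,0]
}}

```text
t: 23.62
position: [0.5279, -0.3102, 0.114]
tcp_rot: [0.0, 0.803, 0.595, 0.0]
force: [-2.5, 2.0, 3.6]
width: 0.0441
gripper_force: 30.0
```

Contact, with side force (-x,+y): I follow the compliance and then press gently.

Request:
{"method": "send_rows", "body": {
  "delta_pos": [
    [0,0.1,0],
    [0,0,0],
    [-0.1,0.1,0],
    [0,0,0],
    [0,0,-0.1],
    [0,0,0],
    [0,0,0],
    [0,0,0]
  ],
  "yaw": [0,0,0,0,0,0,0,0]
}}

```text
t: 24.28
position: [0.5279, -0.3097, 0.1141]
tcp_rot: [0.002, 0.803, 0.595, 0.0]
force: [-3.1, -4.1, 8.7]
width: 0.0441
gripper_force: 30.1
```

Request:
{"method": "send_rows", "body": {
  "delta_pos": [
    [0,0,0],
    [0,0,0],
    [0,0,0],
    [0,0,0],
    [0,0,0],
    [0,0,0],
    [0,0,0],
    [0,0,0]
  ],
  "yaw": [0,0,0,0,0,0,0,0],
  "hand": -1
}}

```text
t: 24.95
position: [0.5269, -0.3081, 0.1126]
tcp_rot: [-0.0, 0.803, 0.595, 0.0]
force: [-0.5, -0.3, 0.5]
width: 0.088
gripper_force: 0.0
```

Request:
{"method": "send_rows", "body": {
  "delta_pos": [
    [0,0,1],
    [0,0,2],
    [0,0,2.5],
    [0,0,2.5],
    [0,0,2.5],
    [0,0,2],
    [0,0,0],
    [0,0,0]
  ],
  "yaw": [0,0,0,0,0,0,0,0]
}}

```text
t: 25.62
position: [0.5275, -0.3085, 0.2393]
tcp_rot: [0.001, 0.803, 0.595, 0.001]
force: [0.6, -0.4, -1.3]
width: 0.0877
gripper_force: 0.0
```

```bash
python3 chk.py
```

```text
25.6167 [ 0.52745953 -0.30851307  0.23927759]
tilt,z,cone [-0.007  -0.0034  0.1154 -0.2399] 26342
edge 0.085 (array([ 0.5266, -0.3104]), np.float64(0.2005319180502623), 476)
edge 0.09 (array([ 0.527 , -0.3093]), np.float64(0.19735871246134495), 476)
knob ((0.5281183123588562, -0.30984997749328613), 0.022468797862529755) [ 0.5284925  -0.30863468  0.13350871]
handles [(array([ 0.646 , -0.3147,  0.0673]), 701), (array([ 0.4096, -0.2917,  0.0676]), 386)]
```

The tilt has dropped to about 0.4°. I withdraw and confirm from the fixed cameras.

Request:
{"method": "send_rows", "body": {
  "delta_pos": [
    [-2,-2,0.5],
    [-3,-2,0.5],
    [-3,-3,0],
    [-3,-3,0],
    [-3,-3,0],
    [-3,-3,0],
    [-3,-3,0],
    [-2,-2,0]
  ],
  "yaw": [0,0,0,0,0,0,0,0]
}}

```text
t: 26.33
position: [0.3064, -0.5167, 0.2459]
tcp_rot: [-0.001, 0.804, 0.595, -0.0]
force: [1.4, -0.7, 0.5]
width: 0.0878
gripper_force: 0.0
```

```bash
python3 - <<'E'
from pot import *
def sl(X,c,lo,r0=.035,r1=.09):
    rr=np.hypot(X[...,0]-c[0],X[...,1]-c[1]); m=(rr>r0)&(rr<r1)&(X[...,2]>lo); q=X[m]
    return np.linalg.lstsq(np.c_[q[:,:2]-c,np.ones(len(q)),rr[m]],q[:,2],rcond=None)[0].round(4),len(q)
c=np.array([.526,-.31]); l=np.array([.515,.2995])
for n in("top","side"):
    X0=cloud(np.load(n+"0.npz")["d"],info(n)); p,d,i=grab(n); X=cloud(d,i); print(n,"pot",sl(X,c,.07),"table",sl(X0,l,-.02))
    for a in range(0,360,45):
        u=c+.085*np.array([np.cos(np.radians(a)),np.sin(np.radians(a))]); q=X[(np.hypot(X[...,0]-u[0],X[...,1]-u[1])<.008)&(X[...,2]>.06)]; print(a,np.median(q[:,2]).round(4),end="; ")
    if n=="top":
        m=((np.hypot(*(X[...,:2]-c).transpose(2,0,1))<.13)&(X[...,2]>.07)&(p.max(2)<110)).astype(np.uint8); cs,_=cv2.findContours(m,0,1); k=max(cs,key=cv2.contourArea); print("\nedge",fit(plane(k.reshape(-1,2),.087,i)[:,:2]))
        H,S,V=cv2.split(cv2.cvtColor(p,cv2.COLOR_BGR2HSV)); m=(H>3)&(H<17)&(S>130)&(V>60)&(X[...,2]>.012)&(X[...,2]<.06)&(abs(X[...,0]-.467)<.1)&(abs(X[...,1])<.2); P=X[m]; print("spoon",P.min(0),P.max(0))
E
```

```text
top pot (array([-0.0135,  0.0019,  0.1144, -0.2412]), 4324) table (array([-0.0032,  0.0044,  0.0354, -0.236 ]), 3895)
0 0.0922; 45 0.093; 90 0.0936; 135 0.0945; 180 0.0942; 225 0.0941; 270 0.0934; 315 0.0923; 
edge (array([ 0.5253, -0.3082]), np.float64(0.19936794401193408), 255)
spoon [ 0.41821317 -0.15917913  0.01368344] [0.51729949 0.13360942 0.04069186]
side pot (array([-0.0031, -0.002 ,  0.1166, -0.2449]), 1571) table (array([ 0.0077,  0.0012,  0.0378, -0.2518]), 8190)
0 0.096; 45 0.0944; 90 0.0949; 135 0.0956; 180 0.0953; 225 0.0961; 270 0.0952; 315 0.0949;
```

The residual tilt is about 0.5°, close to measurement noise. The lid is centred within 2 mm at the seated height, and the spoon hasn't moved on the dish. Handing in.

```bash
python3 -c "
from plant import bot
print(bot.hand_in())"
```

```text
the job is handed in; nothing more can be done
None
```

The spoon lies across the rest's dish and the lid is on the casserole, knob up, reseated once and now centred within about 2 mm with roughly 0.5° of residual tilt; handed in at about 26 s of arm time, no verdict returned, and I viewed 11 pictures, one over the limit of 10.

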